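# Hold the cutter case open

### The arm

A 6-joint arm with a two-finger parallel gripper is mounted at the origin on the work surface. World frame = base frame: x ahead of the robot, y to its left, z up, the work surface at z = 0. Lengths are in mm, angles in rad, forces in N, time in s.
With the tool pointing down it reaches from about 350 to 950 mm from the base axis. Payload 17.4 kg.
Tool frame: the origin (TCP) lies midway between the tips of the shut fingers; the grasp point (between the pads) lies 19 mm behind it (manip.grip_depth is the distance from the TCP to the grasp point, in mm); z points along the fingers, y is the direction in which the jaws open and shut (so a half turn about z gives the same grasp; the last joint's range is limited). The gripper opens to 93 mm and grips with 3 to 60 N. Pads are 15 mm wide; open, the fingers measure 128 mm over their backs; the gripper's body (75 mm by 188 mm) begins 65 mm behind the grasp point.
Start: joints at [1.3, 0.116, 1.442, -0, 1.584, -0.038], TCP at [155.732, 656.795, 218.646] pointing down, gripper open.
Joint ranges: [-2.83, 2.83], [-0.83, 2.19], [0.07, 2.5], [-1.14, 4.28], [0.01, 3], [-2.97, 2.97]. Speed limits (rad/s): [1.89, 1.89, 2.22, 3.14, 3.14, 3.14].

### API

Orientations are given as a rotation vector (axis times angle).
In Python, from station import manip gives the robot as it stands.
- The arm moves only by the tool apply_moves, never from a script. Its argument "targets" is a list of rows, each a list of 6 numbers: the shift along the tool's x, y, z in mm, then the turn, a rotation vector about the tool's x, y, z in rad. A call has 1 to 12 rows; each row is the pose to reach, as a shift and turn from the pose measured when the call began, along the tool's axes at that moment; what a row does not reach only later rows make up. A row lasts 1/10 s, in which the tool goes at most 50 mm and 8.59 degrees, less where a joint would pass 70% of its speed; a pose out of reach is approached as far as the arm can. A call with a gripper value outside its range is refused whole. "jaw" is the finger opening in mm, from 0 to 93, set as the call begins (left out, the last holds). The fingers move at their own pace and stop on an object; the grip force is fixed at half the most. Time passes only in rows, so rows that repeat a pose let the fingers close. It gives the time, the measured TCP pose, the force and the opening at its end, in the units of the state.
- manip.sense(): the state, without advancing time (a new reading comes with each control period).
- manip.snapshot(name): name is "scene" or "top" or "wrist"; returns a dict with "pixels" (480x640x3 uint8, red, green, blue), "intrinsics" (3x3 intrinsics, pixels), "k1" (the pictures are not rectified: a ray, as slopes to the right and down, at radius r is drawn at 1 + k1 r^2 times it, then the intrinsics apply), "R" (3x3) and "t" (3): a world point X has camera coordinates R X + t. Camera axes: x right, y down, z forward; pixel columns grow to the right and rows downward; lengths in mm; the calibration is good to about 2 mm. A picture is of the moment at which its call begins. There is no depth.
- manip.close_job(): hands the job in, once; it reports no verdict.
Trained networks look in a picture, given as the dict that the camera call returned (one of the last four; its "shot" number tells which), for a name from the list of things; names that differ only in an ending like _2 or _b are one class to them, and where a whole thing is asked for, a point or a joint stands for the part that bears it (a point fixed in the world has none). Each returns a list of dicts, best first, with "p" (0 to 1); they miss things now and then, are a little off and sometimes report something else, mostly with a low value. They report only what shows in the picture. A call takes as long as a camera call. They do not tell look-alikes from the thing itself.
- manip.boxes_of(target, picture): "position" ([x, y, z] in mm, in world coordinates, good to about 4 mm: the middle of the surface that is visible of it).
The state is a dict: "clock": time; "joint_positions": joint angles; "qvel": joint speeds; "joint_torque": joint torques, N m; "tool_pos": TCP position; "orientation": TCP orientation; "contact_force": force on the tool from outside, world axes, zero at the start; "torque": the same for the moment, N m; "width": finger opening in mm.
Only numpy, scipy, OpenCV 4.12 (cv2) and the standard library are available. Lean on these libraries where they do the work, as an engineer would, in place of code of your own. Each camera call takes 0.05 s, during which the arm holds its last target. There are 200 camera calls.

### The job

Someone needs to look over the router cutters in the wooden case: first take the wooden push block off its lid and set it down gently, flat on its base, in the empty open tray. Then raise the sprung lid by its steel bar to 50 degrees from shut and stay there: finish while still holding the bar, because the lid springs shut when let go. Leave the glue bottle, the tape roll and the offcut alone.

Things in the scene. Friction and masses are not known exactly. Their poses are not given: they have to be found in the camera images.
- case: The cutter case, a wooden box fixed to the bench: 200 mm (its x) by 260 mm (its y) by 80 mm high without the lid. Origin at the centre of its underside. Its -x side is the front, facing roughly to the robot, and its z is up. Place and yaw vary. Inside, router cutters stand in a rack, all below the rim.
- lid_hinge (a point): The middle of the lid's hinge axis, 80 mm above the bench on the case's rear top edge (100 mm along the case's +x from its centre). The axis runs along the case's y; the point has the case's axes.
- lid (a joint): Opening angle of the lid in rad: 0 shut, growing as the front edge rises (50 degrees = 0.873), stop at 1.75. The lid is a wooden plate 200 x 260 mm, 9 mm thick, 0.4 kg with its bar, its top face 90 mm above the bench when shut. Spring and weight always drive it shut: holding it takes about 3 N at the bar, square to the lid, at any angle up to 60 degrees.
- lid_bar (a point): The lid's bow handle: level round steel bar, 14 mm thick, 120 mm long along y (106 free between its two legs). This point is mid-bar; axes as the case's when shut, turning with the lid. Shut, its centre is 240 mm in front (case -x) of the hinge axis and 5.5 mm above it, 85.5 mm above the bench; a 33 mm gap parts bar from lid edge, open down to the bench.
- push_block: Woodworker's push block, about 0.25 kg, loose on the shut lid at the start: flat base 150 mm (its x) by 64 mm (its y), 18 mm thick, with an upright grip 100 mm long (x), 26 mm thick (y) standing centrally on it, up to 69 mm above the underside. Origin at the centre of the underside, z up. Place and yaw on the lid vary.
- tray: Open plastic tray, fixed to the bench left or right of the case: outside 212 mm (its x) by 122 mm (its y) by 35 mm high, walls 6 mm and floor about 6 mm thick, empty. Origin at the centre of its underside, z up.
- glue: Bystander: glue bottle, 56 mm in diameter, 150 mm high, standing loose on the other side of the case from the tray. Origin at the centre of its base.
- tape: Bystander: roll of tape lying flat between robot and case, left or right, 90 mm in diameter, 25 mm high. Origin at the centre of its underside.
- offcut: Bystander: wood offcut 50 x 140 mm, 18 mm thick, lying flat between robot and case, on the other side from the tape. Origin at the centre of its underside.
Things that resemble listed ones, but are neither listed nor needed, are in the scene too. Leave any yellow look-alike of the push_block alone.

How it is judged (in metres and radians):
On the way, in this order (a step that is already met when the one before it is completed fails the run):
1. the push block lies flat in the tray, let go, with the lid still shut (x of push_block in the frame of tray between -0.045 and 0.045 m and y of push_block in the frame of tray between -0.04 and 0.04 m and z of push_block in the frame of tray between 0 and 0.012 m and angle between push_block's own z axis and vertical below 0.1 rad and linear speed of push_block below 0.03 m/s and contact force between push_block and the fingers below 0.1 N and value of joint lid below 0.1 rad), for 0.3 s.
2. the lid is held still by its bar at 50 degrees (within 5) (value of joint lid between 0.785 and 0.96 rad and velocity of joint lid between -0.1 and 0.1 rad/s and contact force between the fingers and lid above 0.5 N and distance between the grasp point and lid_bar below 0.075 m), for 0.5 s.
At the end, for the whole second after the job is handed in: The lid stands still at 50 degrees from shut, within 5 degrees either way, held by the gripper's fingers on its bar (contact over 0.5 N, grasp within 75 mm of mid-bar), while the push block lies at rest inside the tray, flat on its base (within 0.1 rad) and let go (all of step 2 and x of push_block in the frame of tray between -0.045 and 0.045 m and y of push_block in the frame of tray between -0.04 and 0.04 m and z of push_block in the frame of tray between 0 and 0.012 m and angle between push_block's own z axis and vertical below 0.1 rad and linear speed of push_block below 0.03 m/s and contact force between push_block and the fingers below 0.1 N); the arm keeps its last pose, push and grip.
It fails at once if the lid is raised (over 0.2 rad) before the push block is in the tray (value of joint lid above 0.2 rad and not (x of push_block in the frame of tray between -0.045 and 0.045 m and y of push_block in the frame of tray between -0.04 and 0.04 m and z of push_block in the frame of tray between 0 and 0.012 m and angle between push_block's own z axis and vertical below 0.1 rad)).
It fails at once if the push block is dropped or thrown (over 0.6 m/s out of the fingers) (linear speed of push_block above 0.6 m/s and contact force between push_block and the fingers below 0.1 N).
It fails at once if the glue bottle is disturbed (moved more than 25 mm or tipped) (distance of glue from where it was at the start of the episode above 0.025 m or angle between glue's own z axis and vertical above 0.4 rad).
It fails at once if the tape roll is disturbed (moved more than 25 mm or tipped) (distance of tape from where it was at the start of the episode above 0.025 m or angle between tape's own z axis and vertical above 0.4 rad).
It fails at once if the offcut is disturbed (moved more than 25 mm or tipped) (distance of offcut from where it was at the start of the episode above 0.025 m or angle between offcut's own z axis and vertical above 0.4 rad).
It also fails if it takes over 64 s, if anything falls off the work surface, if the arm or the gripper's body presses on something with over 40 N, if the wrist force passes 120 N, or if a joint passes its speed limit or range.

## Working session

There is one attempt and no reset: what is moved stays moved. The work goes in short steps, Python scripts to look and compute and a tool call to move; the robot and the scene stay as the last step left them, time stands still between calls to the robot, and variables do not carry over. Pictures are saved under pics/ and viewed, about 8 in all and at most 12, crops included, and the job is handed in when it is done.

Besides the shell and the picture viewer there is one more tool, called as a command line: name --pt "numbers of a row" for each row, then --argument value for the rest. apply_moves: Moves the arm, as the interface text tells. Its arguments: {"type":"object","properties":{"targets":{"type":"array","items":{"type":"array","items":{"type":"number"}}},"jaw":{"type":"number"}},"required":["targets"]}

```bash
mkdir -p pics; cat > h.py <<'E'
import numpy as np, cv2
from scipy.spatial.transform import Rotation as Ro
from station import manip
def save(p,n): cv2.imwrite('pics/'+n, p['pixels'][:,:,::-1])
def proj(p,X):
    c=np.asarray(p['R'])@np.asarray(X,float)+np.asarray(p['t']); s=c[:2]/c[2]
    s=s*(1+p['k1']*(s@s)); K=np.asarray(p['intrinsics']); return K[:2,:2]@s+K[:2,2]
def unproj(p,uv,z):
    K=np.asarray(p['intrinsics']); d=np.linalg.solve(K[:2,:2],np.asarray(uv,float)-K[:2,2]); s=d.copy()
    for _ in range(20): s=d/(1+p['k1']*(s@s))
    R=np.asarray(p['R']); C=-R.T@np.asarray(p['t']); r=R.T@np.array([*s,1]); return C+r*(z-C[2])/r[2]
def row(pos,R=None):
    "tool-frame shift & turn to world TCP pos / rotation"
    s=manip.sense(); R0=Ro.from_rotvec(s['orientation']); d=R0.inv().apply(np.array(pos)-s['tool_pos'])
    t=np.zeros(3) if R is None else (R0.inv()*R).as_rotvec()
    return np.round(d,1),np.round(t,3)
E
python3 - <<'E'
from h import *
s=manip.sense(); print({k:np.round(v,3).tolist() for k,v in s.items()})
print(Ro.from_rotvec(s['orientation']).as_matrix().round(3))
for c in ['scene','top']:
    p=manip.snapshot(c); save(p,c+'0.png')
    for n in ['case','lid','lid_bar','push_block','tray','glue','tape','offcut']:
        for b in manip.boxes_of(n,p)[:3]: print(c,n,round(b['p'],2),np.round(b['position'],0),proj(p,b['position']).round())
E
```

```text
{'clock': 0.0, 'joint_positions': [1.3, 0.116, 1.442, 0.0, 1.584, -0.038], 'qvel': [-0.001, 0.0, 0.0, 0.001, -0.002, 0.0], 'joint_torque': [0.001, -72.128, -62.26, 0.078, 0.024, -0.0], 'tool_pos': [155.693, 656.593, 217.899], 'orientation': [-0.365, -3.12, 0.002], 'contact_force': [0.205, 0.686, -0.397], 'torque': [0.02, -0.075, 0.014], 'width': 92.9}
[[-0.973  0.231 -0.   ]
 [ 0.231  0.973 -0.001]
 [ 0.    -0.001 -1.   ]]
scene case 0.57 [662. -69.  90.] [335. 285.]
scene lid 0.66 [621. -39.  90.] [336. 266.]
scene lid_bar 0.69 [622. -36.  88.] [338. 266.]
scene push_block 0.95 [ 617. -128.  108.] [294. 277.]
scene push_block 0.65 [366. 141.  16.] [338. 200.]
scene push_block 0.6 [ 651. -323.   18.] [209. 371.]
scene tray 0.41 [619. -37.  89.] [336. 265.]
scene tape 0.75 [367. 139.  15.] [338. 201.]
scene offcut 0.68 [ 363. -145.   18.] [227. 244.]
top case 0.58 [586. -38.  91.] [342. 223.]
top lid 0.61 [587. -40.  90.] [343. 223.]
top lid_bar 0.86 [591. -41.  91.] [344. 221.]
top push_block 0.89 [ 628. -296.   19.] [463. 209.]
top push_block 0.57 [ 592. -116.  107.] [383. 218.]
top tray 0.75 [474. 366.  11.] [146. 284.]
top glue 0.78 [ 463. -346.  101.] [506. 285.]
top glue 0.59 [ 360. -132.   16.] [388. 339.]
top tape 0.76 [365. 143.  24.] [252. 337.]
top offcut 0.68 [ 360. -132.   15.] [388. 339.]
top offcut 0.34 [ 591. -117.  105.] [384. 219.]
```

View pics/top0.png

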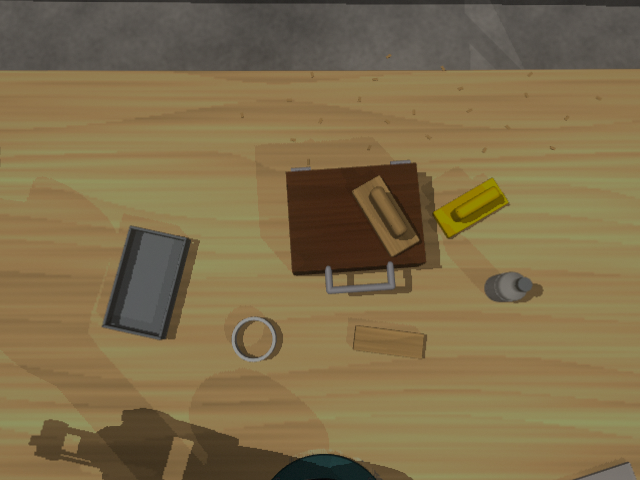

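View pics/scene0.png

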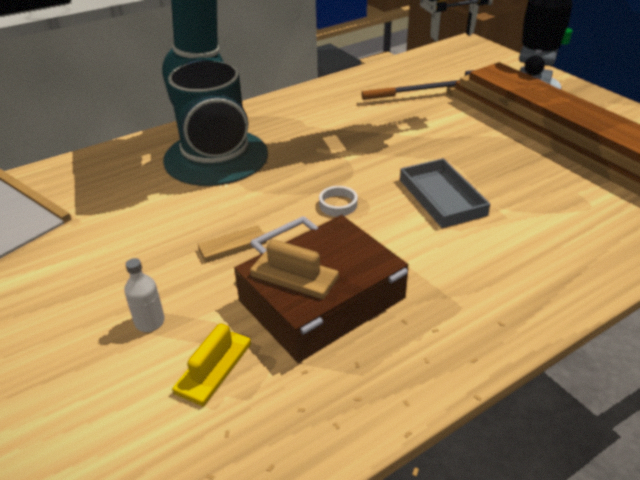

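Top view: the wooden push block is on the lid at px (386,216), and its yellow look-alike is at (471,208). By the description I choose the wooden one. Tray centre is at (146,283), bar at (361,287), glue at (508,287), tape at (254,339), offcut at (390,342).

```bash
python3 - <<'E'
from h import *
p=manip.snapshot('top')
def f(n,px,z):
    P=np.array([unproj(p,u,z)[:2] for u in px]); r=cv2.minAreaRect(P.astype(np.float32)); print(n,P.round().tolist(),'mean',P.mean(0).round(1),[np.round(x,1) for x in r])
f('block',[(352,190),(380,177),(419,241),(391,256)],108)
f('lid',[(286,171),(416,163),(426,264),(293,274)],90)
f('bar',[(327,292),(394,289)],85.5)
f('tray',[(133,227),(190,238),(163,339),(103,326)],35)
cv2.imwrite('pics/crop1.png',cv2.resize(p['pixels'][150:310,270:450,::-1],None,fx=4,fy=3.7))
E
```

```text
block [[648.0, -57.0], [673.0, -111.0], [547.0, -183.0], [519.0, -129.0]] mean [ 596.8 -120.1] [array([ 597.5, -119.9]), array([149.3,  61.1]), np.float64(29.4)]
lid [[691.0, 73.0], [707.0, -186.0], [505.0, -199.0], [487.0, 58.0]] mean [597.3 -63.5] [array([598.1, -63.8]), array([205. , 258.5]), np.float64(4.1)]
bar [[452.0, -8.0], [457.0, -137.0]] mean [454.8 -72.2] [array([454.8, -72.2]), array([129.1,   0. ]), np.float64(92.4)]
tray [[589.0, 390.0], [566.0, 272.0], [362.0, 319.0], [388.0, 440.0]] mean [476.1 355.3] [array([476.8, 356.1]), array([123.5, 210.6]), np.float64(77.0)]
```

View pics/crop1.png

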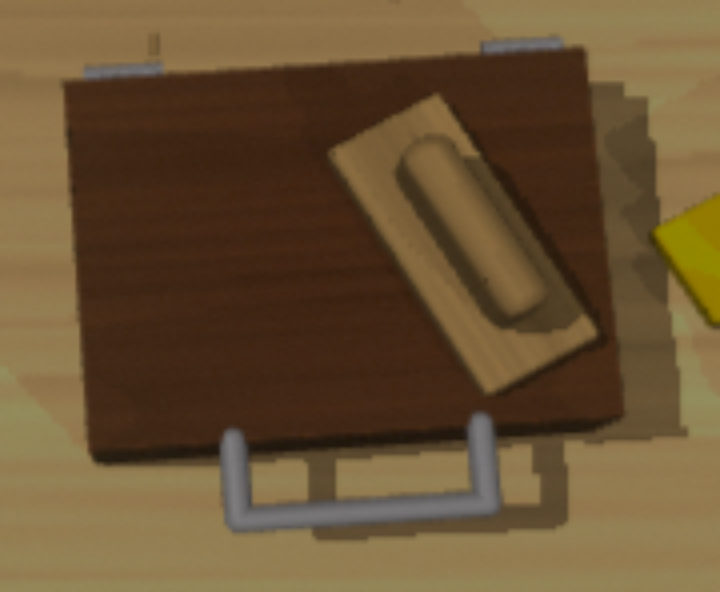

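The crop shows the wooden block with an upright round-topped grip at crop px (475,230). It has no yellow, so this is the right one. The bar is clear to grip at crop px (365,512).

```bash
cat >> h.py <<'E'
def down(yang):
    "tool pointing down, jaw axis at yang deg"
    a=np.radians(yang); y=np.array([np.cos(a),np.sin(a),0]); z=np.array([0,0,-1.]); return Ro.from_matrix(np.c_[np.cross(y,z),y,z])
E
python3 -c "
from h import *
print(row([597,-120,225],down(119.4)))"
```

```text
(array([-608.6, -654.1,   -6.3]), array([ 0.   ,  0.   , -0.746]))
```

apply_moves --pt "-608.6 -654.1 -6.3 0 0 -0.746" --pt "-608.6 -654.1 -6.3 0 0 -0.746" --pt "-608.6 -654.1 -6.3 0 0 -0.746" --pt "-608.6 -654.1 -6.3 0 0 -0.746" --pt "-608.6 -654.1 -6.3 0 0 -0.746" --pt "-608.6 -654.1 -6.3 0 0 -0.746" --pt "-608.6 -654.1 -6.3 0 0 -0.746" --pt "-608.6 -654.1 -6.3 0 0 -0.746" --pt "-608.6 -654.1 -6.3 0 0 -0.746" --pt "-608.6 -654.1 -6.3 0 0 -0.746" --pt "-608.6 -654.1 -6.3 0 0 -0.746" --pt "-608.6 -654.1 -6.3 0 0 -0.746" --jaw 75

```text
clock: 2.15
tool_pos: [450.7, 136.6, 223.3]
orientation: [-0.797, 3.038, 0.0]
contact_force: [1.8, 1.0, -0.1]
width: 74.7
```

```bash
python3 -c "
from h import *
s=manip.sense();print(s['clock'],s['tool_pos'],s['joint_positions']);print(row([597,-120,225],down(119.4)))"
```

```text
2.15 [450.71656385 136.60207378 223.31063714] [ 2.40079739e-01 -3.41721291e-01  1.85411127e+00  4.23101562e-05
  1.62812206e+00 -1.84387607e+00]
(array([  -1.5, -295.4,   -1.6]), array([-0.   ,  0.001,  0.   ]))
```

apply_moves --pt "-1.5 -295.4 -1.6 0 0 0" --pt "-1.5 -295.4 -1.6 0 0 0" --pt "-1.5 -295.4 -1.6 0 0 0" --pt "-1.5 -295.4 -1.6 0 0 0" --pt "-1.5 -295.4 -1.6 0 0 0" --pt "-1.5 -295.4 -1.6 0 0 0" --pt "-1.5 -295.4 -1.6 0 0 0" --pt "-1.5 -295.4 -1.6 0 0 0" --pt "-1.5 -295.4 -1.6 0 0 0"

```text
clock: 3.05
tool_pos: [596.8, -119.2, 225.1]
orientation: [-0.798, 3.037, 0.0]
contact_force: [0.7, -0.5, -0.4]
width: 75.2
```

```bash
python3 -c "
from h import *
p=manip.snapshot('wrist');save(p,'w1.png')
s=manip.sense();print(s['clock'],s['tool_pos'])
for b in manip.boxes_of('push_block',p): print(b['p'],np.round(b['position']),proj(p,b['position']))
c=np.array([597.,-120]);a=np.radians(29.4);u=np.array([np.cos(a),np.sin(a)]);v=np.array([-u[1],u[0]])
im=p['pixels'][:,:,::-1].copy()
for sx in(-1,1):
  for sy in(-1,1):
    for l,w,z,col in((75,32,108,(0,0,255)),(50,13,159,(255,0,0))):
      cv2.circle(im,tuple(int(t) for t in proj(p,[*(c+sx*l*u+sy*w*v),z])),4,col,1)
cv2.imwrite('pics/w1.png',im)
"
```

```text
3.1 [ 596.73528972 -118.97872079  225.27898516]
0.98 [ 629. -300.   18.] [148.49884754 148.32990001]
0.73 [ 589. -128.  108.] [308.57531255 215.06816807]
```

View pics/w1.png

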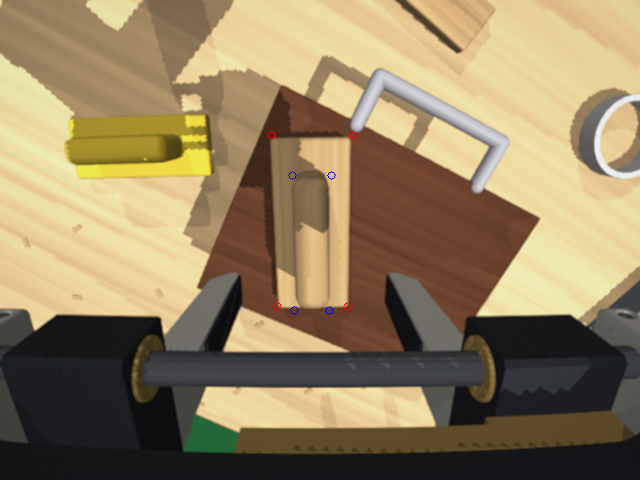

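The wrist view shows the wooden block centred between the fingers, at px (312,220). The overlaid estimate fits its corners to about 2 mm. Descending to grasp.

apply_moves --pt "0 0 30 0 0 0" --pt "0 0 60 0 0 0" --pt "0 0 85 0 0 0" --pt "0 0 100 0 0 0" --pt "0 0 109 0 0 0" --pt "0 0 109 0 0 0" --pt "0 0 109 0 0 0"

```text
clock: 3.85
tool_pos: [597.4, -118.8, 117.7]
orientation: [-0.799, 3.035, -0.001]
contact_force: [0.1, 0.0, 0.4]
width: 75.0
```

apply_moves --pt "0 0 0 0 0 0" --pt "0 0 0 0 0 0" --pt "0 0 0 0 0 0" --pt "0 0 0 0 0 0" --pt "0 0 0 0 0 0" --pt "0 0 0 0 0 0" --pt "0 0 0 0 0 0" --pt "0 0 0 0 0 0" --jaw 0

```text
clock: 4.65
tool_pos: [597.4, -118.9, 117.6]
orientation: [-0.799, 3.035, -0.001]
contact_force: [0.8, -1.1, -0.0]
width: 25.9
```

apply_moves --pt "0 0 -8 0 0 0" --pt "0 0 -25 0 0 0" --pt "0 0 -45 0 0 0" --pt "0 0 -65 0 0 0" --pt "0 0 -85 0 0 0" --pt "0 0 -95 0 0 0" --pt "0 0 -95 0 0 0"

```text
clock: 5.35
tool_pos: [597.6, -119.0, 214.8]
orientation: [-0.798, 3.033, -0.004]
contact_force: [0.1, 0.1, -3.3]
width: 26.1
```

```bash
python3 -c "
from h import *
s=manip.sense();print(s['clock'],s['tool_pos'],s['width'])
print(row([476.5,356,215],down(77)))"
```

```text
5.35 [ 597.58053379 -118.98965746  214.82000337] 26.115219932327925
(array([-128.4,  473.1,   -1.3]), array([-0.002,  0.006,  0.741]))
```

apply_moves --pt "-5 20 -1 0 0 0.03" --pt "-16 60 -1 0 0 0.09" --pt "-28 105 -1 0 0 0.16" --pt "-41 150 -1 0 0 0.23" --pt "-53 195 -1 0 0 0.3" --pt "-65 240 -1 0 0 0.37" --pt "-77 285 -1 0 0 0.44" --pt "-89 330 -1 0 0 0.51" --pt "-101 372 -1 0 0 0.58" --pt "-112 412 -1 0 0 0.64" --pt "-121 447 -1 0 0 0.7" --pt "-128.4 473 -1 -0.002 0.006 0.741"

```text
clock: 6.55
tool_pos: [475.2, 357.9, 213.7]
orientation: [-0.356, -3.12, 0.001]
contact_force: [1.6, 0.5, -3.4]
width: 25.7
```

apply_moves --pt "0 0 0 0 0 0"

```text
clock: 6.65
tool_pos: [474.0, 360.3, 212.4]
orientation: [-0.354, -3.118, 0.002]
contact_force: [0.7, -0.6, -4.3]
width: 26.1
```

```bash
python3 -c "
from h import *
p=manip.snapshot('wrist')
s=manip.sense();print(s['clock'],s['tool_pos'],s['width'],s['contact_force'])
print(row([476.5,356,215],down(77)))
im=p['pixels'][:,:,::-1].copy()
for q in np.array([(589,390),(566,272),(362,319),(388,440)]): cv2.circle(im,tuple(int(t) for t in proj(p,[*q,35])),4,(0,0,255),1)
cv2.imwrite('pics/w2.png',im)
for b in manip.boxes_of('tray',p): print(b['p'],np.round(b['position']))
"
```

```text
6.7 [474.27812528 359.11050399 212.24015001] 25.736747664782182 [-0.66868785 -0.35937565 -3.88064143]
(array([-2.9, -2.5, -2.8]), array([-0.002, -0.003,  0.002]))
0.8 [393. 387.   5.]
```

View pics/w2.png

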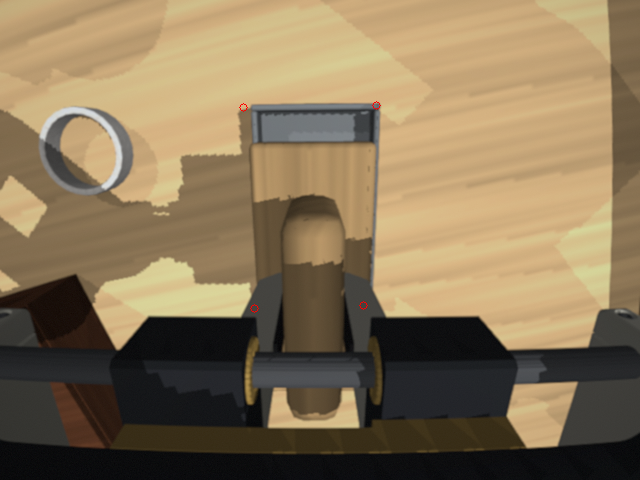

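The wrist view shows the block above the tray. Tray far edge is at px (251–378,105), about 3–4 mm to +y of my estimate, which is well within the clearance. Lowering.

apply_moves --pt "-3 -1 25 0 0 0" --pt "-3 -1 55 0 0 0" --pt "-3 -1 85 0 0 0" --pt "-3 -1 112 0 0 0" --pt "-3 -1 135 0 0 0" --pt "-3 -1 150 0 0 0" --pt "-3 -1 160 0 0 0" --pt "-3 -1 166 0 0 0" --pt "-3 -1 170 0 0 0" --pt "-3 -1 173 0 0 0" --pt "-3 -1 174 0 0 0"

```text
clock: 7.85
tool_pos: [477.1, 356.3, 38.8]
orientation: [-0.353, -3.119, 0.002]
contact_force: [-0.1, 0.6, -3.2]
width: 26.1
```

apply_moves --pt "0 0 1 0 0 0" --pt "0 0 2 0 0 0" --pt "0 0 2 0 0 0"

```text
clock: 8.15
tool_pos: [477.1, 356.4, 36.9]
orientation: [-0.353, -3.119, 0.002]
contact_force: [0.2, 0.8, -3.6]
width: 25.9
```

apply_moves --pt "0 0 1 0 0 0" --pt "0 0 2 0 0 0" --pt "0 0 3 0 0 0" --pt "0 0 3 0 0 0"

```text
clock: 8.55
tool_pos: [477.1, 356.4, 34.1]
orientation: [-0.353, -3.119, 0.002]
contact_force: [-2.1, -2.1, 0.8]
width: 25.9
```

apply_moves --pt "0 0 0 0 0 0" --pt "0 0 0 0 0 0" --pt "0 0 0 0 0 0" --pt "0 0 0 0 0 0" --pt "0 0 0 0 0 0" --pt "0 0 0 0 0 0" --jaw 46

```text
clock: 9.15
tool_pos: [477.1, 356.4, 34.1]
orientation: [-0.353, -3.119, 0.002]
contact_force: [-0.4, -0.3, -0.8]
width: 46.3
```

apply_moves --pt "0 0 -10 0 0 0" --pt "0 0 -30 0 0 0" --pt "0 0 -60 0 0 0" --pt "0 0 -95 0 0 0" --pt "0 0 -130 0 0 0" --pt "0 0 -160 0 0 0" --pt "0 0 -176 0 0 0" --pt "0 0 -176 0 0 0"

```text
clock: 9.95
tool_pos: [478.1, 356.9, 212.6]
orientation: [0.353, 3.121, 0.002]
contact_force: [-0.2, -0.3, 0.3]
width: 46.2
```

```bash
python3 -c "
from h import *
p=manip.snapshot('top');save(p,'top2.png')
for b in manip.boxes_of('push_block',p)[:3]: print(b['p'],np.round(b['position']))
s=manip.sense();print(s['clock'],s['tool_pos'],s['joint_positions'])
print(row([458,-73,210],down(4)))
"
```

```text
0.63 [473. 340.  22.]
0.59 [ 628. -299.   19.]
10.05 [477.31377796 356.42102142 208.96653573] [ 5.98330150e-01 -5.12767897e-02  1.62848262e+00  4.93396656e-04
  1.56786421e+00 -7.46900317e-01]
(array([-7.720e+01, -4.229e+02, -3.000e-01]), array([-4.000e-03, -1.000e-03,  1.275e+00]))
```

View pics/top2.png

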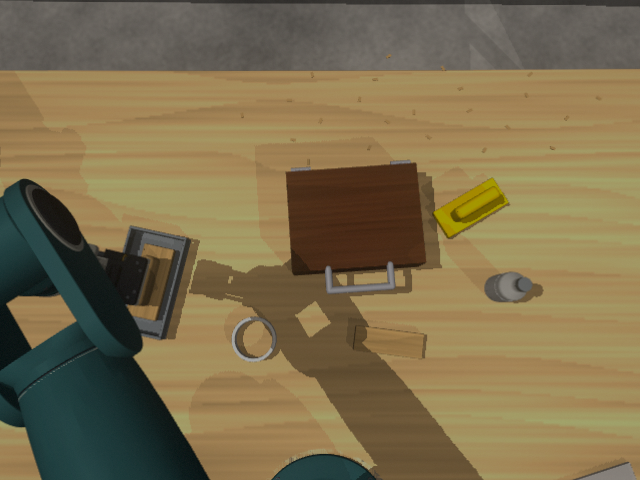

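The block is in the tray (px 158,280, partly hidden by the arm) and the lid is still shut. I'll check the block again once the arm has moved to the bar.

apply_moves --pt "-6 -35 0 0 0 0.106" --pt "-13 -70 0 0 0 0.212" --pt "-19 -106 0 0 0 0.32" --pt "-26 -141 0 0 0 0.425" --pt "-32 -176 0 0 0 0.53" --pt "-39 -211 0 0 0 0.64" --pt "-45 -247 0 0 0 0.74" --pt "-52 -282 0 0 0 0.85" --pt "-58 -317 0 0 0 0.956" --pt "-64 -352 0 0 0 1.06" --pt "-71 -388 0 0 0 1.17" --pt "-77 -423 0 -0.004 -0.001 1.275" --jaw 30

```text
clock: 11.25
tool_pos: [456.9, -74.5, 207.7]
orientation: [-2.146, -2.292, 0.002]
contact_force: [0.3, 0.0, 0.4]
width: 29.9
```

apply_moves --pt "0 0 0 0 0 0" --pt "0 0 0 0 0 0"

```text
clock: 11.45
tool_pos: [456.3, -74.9, 205.8]
orientation: [-2.145, -2.289, 0.004]
contact_force: [-0.2, 0.1, -0.2]
width: 30.0
```

```bash
python3 -c "
from h import *
p=manip.snapshot('wrist');t=manip.snapshot('top')
s=manip.sense();print(s['clock'],s['tool_pos'],s['width'],s['contact_force'])
print(row([458,-73,210],down(4)))
im=p['pixels'][:,:,::-1].copy()
a=np.radians(4.1);ux=np.array([np.cos(a),np.sin(a)]);uy=np.array([-ux[1],ux[0]])
for w in(-60,60):
  for d in (-7,7): cv2.circle(im,tuple(int(v) for v in proj(p,[*(np.array([458,-73])+uy*w+ux*d),85.5])),3,(0,0,255),1)
im2=cv2.resize(t['pixels'][200:360,80:240,::-1],(480,480))
cv2.imwrite('pics/w3.png',cv2.resize(np.hstack([im,im2]),(800,343)))
"
```

```text
11.55 [456.74659421 -73.79306566 206.61857925] 30.089589745233738 [-0.00349366 -0.21427128  0.23978682]
(array([ 0.7,  1.3, -3.4]), array([-0.004, -0.001, -0.003]))
```

View pics/w3.png

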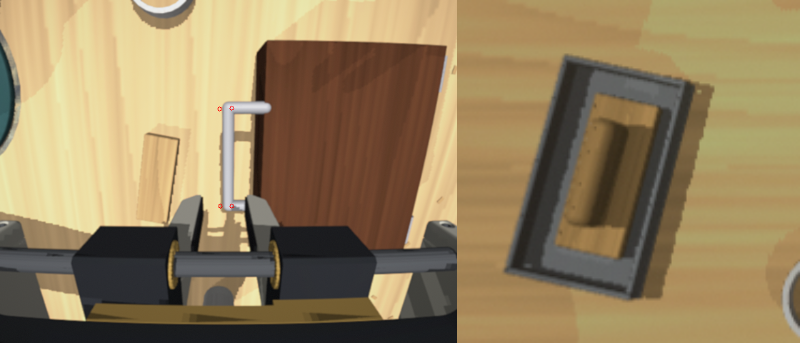

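The right-hand crop shows the block flat in the tray. In the wrist view the bar is at shown px (228,108–205), about 2 mm to +x of my markers. Measuring it precisely.

```bash
python3 -c "
from h import *
p=manip.snapshot('wrist')
g=p['pixels'].astype(int)
for v in (170,200,230,260):
  r=g[v,290:350]; m=np.where((r.max(1)-r.min(1)<30)&(r.mean(1)>110))[0]+290
  m=m[np.r_[True,np.diff(m)<3].cumprod()>0]
  print(v,m.min(),m.max(),unproj(p,((m.min()+m.max())/2,v),85.5).round(1),unproj(p,(m.min(),v),85.5).round(1)[0],unproj(p,(m.max(),v),85.5).round(1)[0])
print(row([458,-73,67],down(4)))
"
```

```text
170 311 326 [457.2 -26.4  85.5] 451.1 463.3
200 311 326 [458.9 -51.2  85.5] 452.7 465.2
230 311 325 [460.4 -77.3  85.5] 454.4 466.3
260 311 325 [ 462.3 -104.7   85.5] 456.2 468.4
(array([  0.3,   1.6, 139.9]), array([-0.003, -0.001, -0.002]))
```

apply_moves --pt "0 3.6 20 0 0 0" --pt "0 3.6 50 0 0 0" --pt "0 3.6 80 0 0 0" --pt "0 3.6 105 0 0 0" --pt "0 3.6 122 0 0 0" --pt "0 3.6 132 0 0 0" --pt "0 3.6 138 0 0 0" --pt "0 3.6 140 0 0 0" --pt "0 3.6 140 0 0 0"

```text
clock: 12.5
tool_pos: [460.3, -73.1, 67.4]
orientation: [-2.143, -2.294, 0.002]
contact_force: [0.4, 0.1, 0.2]
width: 30.3
```

apply_moves --pt "0 0 0 0 0 0" --pt "0 0 0 0 0 0" --pt "0 0 0 0 0 0" --pt "0 0 0 0 0 0" --pt "0 0 0 0 0 0" --jaw 0

```text
clock: 13.0
tool_pos: [460.7, -73.1, 67.8]
orientation: [-2.144, -2.294, 0.001]
contact_force: [4.7, -0.3, 0.7]
width: 13.2
```

```bash
python3 -c "
from h import *
s=manip.sense();print(s['clock'],s['tool_pos'],s['width'],s['contact_force'],s['torque'])
a=np.radians(3.9);ux=np.array([np.cos(a),np.sin(a),0]);R0=Ro.from_rotvec(s['orientation'])
b0=np.arctan2(5.5,240);r=np.hypot(240,5.5)
for th in list(range(5,51,5)):
  t=np.radians(th); d=ux*(240-r*np.cos(b0+t))+np.array([0,0,r*np.sin(b0+t)-5.5])
  print(th,R0.inv().apply(d).round(1))
print(R0.as_matrix().round(3))
"
```

```text
13.0 [460.69773322 -73.13929033  67.7600505 ] 13.24137047908156 [ 4.74881249 -0.26495737  0.74127052] [-0.06093707 -0.74561936  0.06303729]
5 [  0.    1.4 -20.9]
10 [  0.    4.5 -41.6]
15 [  0.1   9.5 -61.9]
20 [  0.1  16.2 -81.8]
25 [ 1.000e-01  2.470e+01 -1.009e+02]
30 [ 1.000e-01  3.470e+01 -1.193e+02]
35 [ 1.000e-01  4.640e+01 -1.367e+02]
40 [ 1.000e-01  5.950e+01 -1.531e+02]
45 [   0.2   73.9 -168.2]
50 [   0.2   89.7 -182. ]
[[-0.068  0.998 -0.001]
 [ 0.998  0.068  0.001]
 [ 0.001 -0.001 -1.   ]]
```

Bar is gripped (13 mm). Raising along the arc.

apply_moves --pt "0 0.5 -10 0 0 0" --pt "0 1.4 -20.9 0 0 0" --pt "0 2.7 -31.3 0 0 0" --pt "0 4.5 -41.6 0 0 0" --pt "0 6.8 -51.8 0 0 0" --pt "0 9.5 -61.9 0 0 0" --pt "0 12.7 -71.9 0 0 0" --pt "0 16.2 -81.8 0 0 0" --pt "0 20.3 -91.4 0 0 0" --pt "0 24.7 -100.9 0 0 0"

```text
clock: 14.0
tool_pos: [484.4, -71.7, 169.1]
orientation: [-2.142, -2.292, 0.005]
contact_force: [-12.9, -2.9, 2.1]
width: 13.0
```

```bash
python3 -c "
from h import *
p=manip.snapshot('scene');save(p,'s3.png')
s=manip.sense();print(s['clock'],s['tool_pos'],s['width'],s['contact_force'],s['torque'])
a=np.radians(3.9);ux=np.array([np.cos(a),np.sin(a),0]);R0=Ro.from_rotvec(s['orientation'])
b0=np.arctan2(5.5,240);r=np.hypot(240,5.5)
for th in (25,27.5,30,32.5,35,37.5,40,42.5,45,47.5,50):
  t=np.radians(th); d=np.array([460.7,-73.1,67.8])+ux*(240-r*np.cos(b0+t))+np.array([0,0,r*np.sin(b0+t)-5.5])-s['tool_pos']
  print(th,R0.inv().apply(d).round(1))
"
```

```text
14.05 [485.27919466 -71.61360055 170.77877783] 13.166068272837846 [-16.07125432  -1.01537809   4.22997996] [-2.90484658e-01  3.05261996e+00  2.07665550e-03]
25 [0.2 0.2 2.1]
27.5 [ 0.2  5.  -7.2]
30 [  0.2  10.2 -16.3]
32.5 [  0.2  15.8 -25.2]
35 [  0.2  21.8 -33.8]
37.5 [  0.2  28.2 -42.1]
40 [  0.2  34.9 -50.1]
42.5 [  0.2  41.9 -57.9]
45 [  0.3  49.3 -65.3]
47.5 [  0.3  57.  -72.4]
50 [  0.3  65.  -79.1]
```

View pics/s3.png

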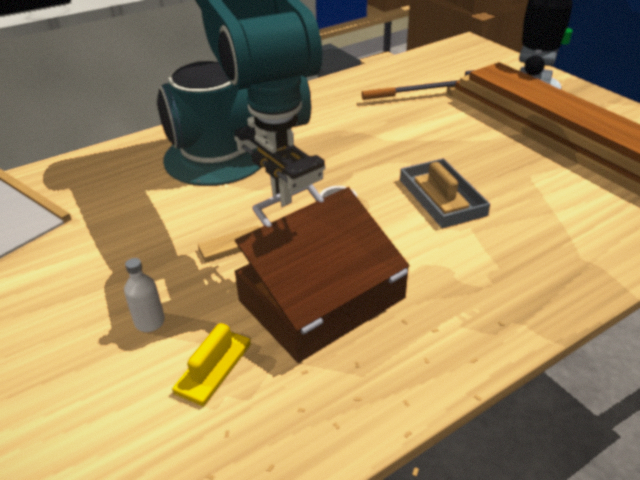

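The lid is rising, held mid-bar at about 25°. A -16 N x-force suggests the path is slightly too far forward, so I'll shift it back about 2 mm.

apply_moves --pt "0 1 -4 0 0 0" --pt "0 5 -11 0 0 0" --pt "0 9 -18 0 0 0" --pt "0 14 -25.2 0 0 0" --pt "0 20 -33.8 0 0 0" --pt "0 26 -42 0 0 0"

```text
clock: 14.65
tool_pos: [511.1, -69.8, 213.6]
orientation: [-2.142, -2.292, 0.005]
contact_force: [-6.8, -1.2, -0.4]
width: 12.6
```

```bash
python3 -c "
from h import *
s=manip.sense();print(s['clock'],s['tool_pos'],s['width'],s['contact_force'],s['torque'])
a=np.radians(3.9);ux=np.array([np.cos(a),np.sin(a),0]);R0=Ro.from_rotvec(s['orientation'])
b0=np.arctan2(5.5,240);r=np.hypot(240,5.5)
for th in (37.5,40,42.5,45,47.5,50):
  t=np.radians(th); d=np.array([460.7,-73.1,67.8])+ux*(240-r*np.cos(b0+t))+np.array([0,0,r*np.sin(b0+t)-5.5])-s['tool_pos']
  print(th,R0.inv().apply(d).round(1))
"
```

```text
14.65 [511.07512562 -69.84868046 213.55093846] 12.623774703277451 [-6.78623211 -1.22204232 -0.37556502] [-0.38308213  1.55054717 -0.02302292]
37.5 [0.2 2.5 0.8]
40 [ 0.2  9.2 -7.3]
42.5 [  0.2  16.2 -15. ]
45 [  0.2  23.6 -22.5]
47.5 [  0.2  31.3 -29.6]
50 [  0.2  39.3 -36.3]
```

apply_moves --pt "0 4 -4 0 0 0" --pt "0 10 -10 0 0 0" --pt "0 16 -17 0 0 0" --pt "0 22.5 -23.5 0 0 0" --pt "0 29.5 -30 0 0 0" --pt "0 34 -34 0 0 0" --pt "0 37.5 -36.5 0 0 0" --pt "0 37.5 -36.5 0 0 0" --pt "0 37.5 -36.5 0 0 0" --pt "0 37.5 -36.5 0 0 0" --pt "0 37.5 -36.5 0 0 0" --pt "0 37.5 -36.5 0 0 0"

```text
clock: 15.85
tool_pos: [547.7, -67.3, 252.6]
orientation: [-2.142, -2.292, 0.007]
contact_force: [-19.9, -1.0, 17.6]
width: 13.1
```

```bash
python3 -c "
from h import *
p=manip.snapshot('scene');t=manip.snapshot('top')
s=manip.sense();print(s['clock'],s['tool_pos'],s['width'],s['contact_force'],s['torque'])
a=np.radians(3.9);ux=np.array([np.cos(a),np.sin(a),0]);uy=np.array([-ux[1],ux[0],0]);H=np.array([598,-64,80.])+100*ux
im=p['pixels'][:,:,::-1].copy()
for th,c in((45,(255,0,0)),(50,(0,255,0)),(55,(0,0,255))):
  k=np.radians(th);e=-ux*np.cos(k)+np.array([0,0,np.sin(k)]);n=ux*np.sin(k)+np.array([0,0,np.cos(k)])
  for w in(-130,130):
    q=proj(p,H+200*e+10*n+w*uy); cv2.circle(im,tuple(int(v) for v in q),2,c,-1)
im=cv2.resize(im[100:360,200:440],(600,600*260//240)[:2])
cv2.imwrite('pics/s4.png',cv2.resize(im,(550,596)))
"
```

```text
15.95 [547.63268614 -67.3631966  252.53415868] 12.904447718563393 [-19.8697933   -0.21132399  18.31073374] [-1.39073106e-01  3.98794661e+00 -2.37409208e-03]
```

View pics/s4.png

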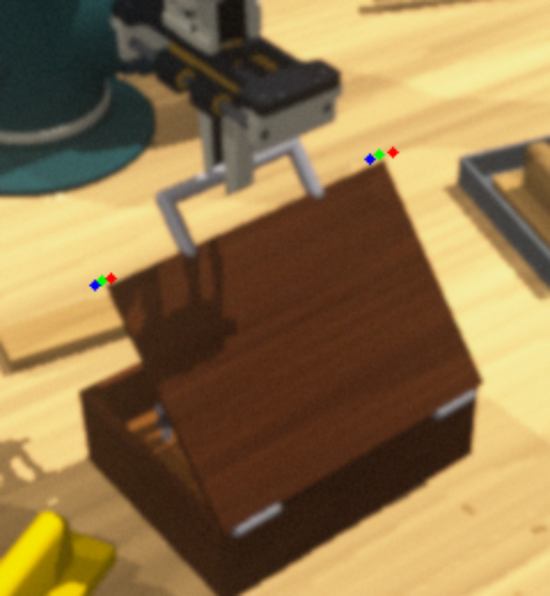

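The lid stands near 50°: its corners at crop px (108,287) and (385,163) lie between the 50° and 55° markers, and the arm kinematics give about 49–50°. There is about 27 N of radial squeeze, so I'll relieve that and hold.

apply_moves --pt "0 -0.3 -0.3 0 0 0" --pt "0 -0.3 -0.3 0 0 0" --pt "0 -0.3 -0.3 0 0 0" --pt "0 -0.3 -0.3 0 0 0" --pt "0 -0.3 -0.3 0 0 0" --pt "0 -0.3 -0.3 0 0 0" --pt "0 -0.3 -0.3 0 0 0" --pt "0 -0.3 -0.3 0 0 0" --pt "0 -0.3 -0.3 0 0 0" --pt "0 -0.3 -0.3 0 0 0"

```text
clock: 16.95
tool_pos: [547.4, -67.3, 252.8]
orientation: [-2.142, -2.292, 0.007]
contact_force: [1.2, -1.9, -7.3]
width: 13.4
```

```bash
python3 -c "
from h import *
s=manip.sense();print(s['clock'],s['tool_pos'],s['width'],s['contact_force'],s['torque'])
p=manip.snapshot('scene');t=manip.snapshot('top')
im=np.hstack([cv2.resize(p['pixels'][100:360,200:500],(520,450)),cv2.resize(t['pixels'][200:360,80:180],(280,450))])
cv2.imwrite('pics/s5.png',im[:,:,::-1])
a=np.radians(3.9);ux=np.array([np.cos(a),np.sin(a),0])
# fit angle: rear edge vs front edge corners clicked in s4 crop (right side), free hinge offset cancelled
sc=np.array([240/550,260/596])
U=lambda c:np.array(c)*sc+[200,100]
uy=np.array([-ux[1],ux[0],0])
from scipy.optimize import least_squares
def res(v):
  H=np.array([598+v[1],-64+v[2],80.])+100*ux;k=v[0];e=-ux*np.cos(k)+np.array([0,0,np.sin(k)]);n=ux*np.sin(k)+np.array([0,0,np.cos(k)])
  return np.r_[proj(p,H+200*e+10*n+130*uy)-U((385,163)),proj(p,H+200*e+10*n-130*uy)-U((108,287)),proj(p,H+10*n+130*uy)-U((481,382)),proj(p,H+10*n-130*uy)-U((228,532))]
f=least_squares(res,[.87,0,0]);print(np.degrees(f.x[0]),f.x[1:],f.fun.round(1))
"
```

```text
16.95 [547.36340966 -67.33439768 252.75646169] 13.432660931709528 [ 1.21909642 -1.88633167 -7.33785673] [-0.17790599 -0.01853262  0.05007023]
47.78133003464009 [5.62742245 3.61490293] [-0.9 -1.6 -0.4 -1.1  2.3  0.7 -0.9  1.1]
```

View pics/s5.png

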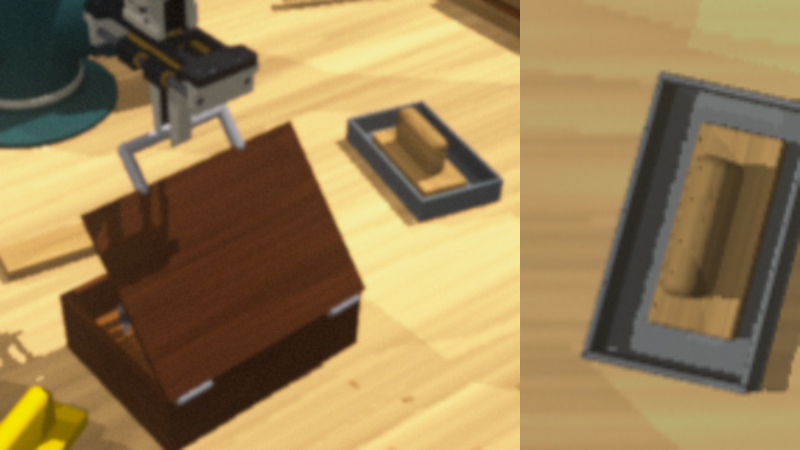

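The block is flat in the tray and clear of its walls. The lid is held mid-bar and still, with the squeeze gone. Bar x-position gives about 49°, with estimates ranging 48–51°, all inside 45–55°. Handing in.

```bash
python3 -c "
from h import *
print(manip.close_job())"
```

```text
the job is handed in; nothing more can be done
None
```

The push block lies flat in the tray and has been let go. The lid is held by its bar at about 50°, and I handed the job in after about 17 s on the robot's clock. The hand-in reports no verdict.

- **Push block:** I lifted the wooden one off the lid by its grip and lowered it until the wrist force showed contact. The top and scene pictures show it flat and clear of the tray walls. I did not measure its final offset in the tray; the gripper let go about 1–4 mm from my estimate of the tray's centre.
- **Lid:** My estimates of the opening disagree a little. The arm's position gives 49–51° and a fit to the lid corners in the picture gives about 48°, all inside the 45–55° band.
- **Hold:** The fingers are closed on mid-bar (13 mm opening). A sideways push of up to about 27 N built up during the lift, and I relieved it to about 8 N before handing in. My last move held the pose for 1 s with no visible drift.
- **Bystanders:** I saw no sign that the glue bottle, tape roll, offcut or yellow look-alike had moved, but I did not measure their positions at the end.

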